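# Reset the tripped pump starter through its dust shutter

### The job

The oil pump's starter has tripped. With the fingertips, push the dust shutter on the long grey box all the way open, press the sunken reset key in the round well beneath it fully in and keep it in for about half a second, then push the shutter fully shut again. Pick nothing up, leave the horn-test key in the square well of the small box unpressed, and do not disturb the bottle, tin and wrench.

Things in the scene. Friction and masses are not known exactly. Their poses are not given: they have to be found in the camera images.
- starter: Pump starter box, a grey painted block screwed to the bench, 110 (own x) x 200 (own y) x 60 mm high; origin at the centre of its underside, z up. Its yaw varies within about 30 degrees. A round well of 46 mm diameter opens in the top face at own y = -45 mm, x = 0. Two 5 mm wide guide strips run along own y at own x = +-33.5 mm and stand 6 mm above the top face; the shutter slides between them.
- reset_well (a point): Centre of the mouth of the round well, in the plane of the box's top face (60 mm above the bench); axes as those of the starter box. The reset key is a black round key of 24 mm diameter on the well's axis; its top is sunk 14 mm below this point when released and 21 mm when fully in. The well floor is 35 mm below the mouth.
- reset_key (a joint): How far the reset key is pressed in, m: 0 released, 0.007 fully in. A spring returns it; it needs about 2.4 N to start moving and 4.6 N to be fully in.
- shutter_rib (a point): Middle of the top edge of the upright rib on the aluminium shutter; moves with the shutter; axes as those of the starter box. The shutter is a plate 60 x 60 x 4 mm lying on the box's top face (plate top 64.5 mm above the bench); across its middle stands the rib, 50 mm along own x, 8 mm thick along own y, its top 80.5 mm above the bench, 16 mm above the plate. Push the rib's side with the fingertips along own y.
- shutter (a joint): How far the shutter is slid open, m: 0 shut, its plate centred over the round well; 0.070 fully open, slid towards own +y of the starter box and clear of the well. It starts between 0 and 0.012, stays where it is left, has a stop at each end, and needs about 1.5 N to move plus drag of 6 N per m/s.
- horn_box: Warning-horn box, a grey painted block screwed to the bench, 110 x 90 x 60 mm high with a square well 46 x 46 mm in the middle of its top; origin at the centre of its underside. Not part of the job.
- test_key (a joint): How far the black horn-test key in the square well is pressed, m: 0 released, 0.007 fully in. Must stay unpressed.
- oil_bottle: Loose yellow plastic oil bottle, diameter 72 mm, 170 mm tall, standing; origin at the centre of its underside. Leave alone.
- grease_tin: Loose steel tin with a red label, diameter 80 mm, 85 mm tall, standing; origin at the centre of its underside. Leave alone.
- wrench: Loose steel wrench 180 mm long lying flat on the bench beyond the boxes as seen from the robot, along its own x; origin under its middle. Leave alone.
Things that resemble listed ones, but are neither listed nor needed, are in the scene too. What is shaped like the starter but orange is not meant.

How it is judged:
By the outcome, as a careful person would: the job done as asked, in the order asked, and still so for the second after the job is handed in, with the robot touching nothing.
It also fails if it takes over 54 s, if anything falls off the work surface, if the arm or the gripper's body presses on something with over 40 N, if the wrist force passes 120 N, or if a joint passes its speed limit or range.

### The arm

A 7-joint arm with a two-finger parallel gripper is mounted at the origin on the work surface. World frame = base frame: x ahead of the robot, y to its left, z up, the work surface at z = 0. Lengths are in m, angles in rad, forces in N, time in s.
With the tool pointing down it reaches from about 0.4 to 0.85 m from the base axis. Payload 4.4 kg.
Tool frame: the origin (TCP) lies at the very end of the fingers, on their centre line; the grasp point (between the pads) lies robot.grip_point_offset behind it (robot.grip_point_offset is the distance from the TCP to the grasp point, in m); y points along the fingers, z is the direction in which the jaws open and shut, and the axes are right-handed (so a half turn about y gives the same grasp; the last joint's range is limited). The gripper opens to 94 mm and grips with 3 to 60 N. Pads are 16 mm wide; open, the fingers measure 119 mm over their backs; the gripper's body (75 mm by 177 mm) begins 78 mm behind the grasp point.
Start: joints at [1.242, 0.628, 0.038, 1.517, -0.027, 0.996, -0.02], TCP at [0.169, -0.628, 0.205] pointing down, gripper open.
Joint ranges: [-3.06, 3.06], [-0.37, 2.12], [-1.25, 1.32], [0.18, 2.47], [-1.1, 4.24], [0.23, 1.98], [-2.94, 2.94]. Speed limits (rad/s): [2.57, 2.57, 3.14, 3.14, 3.14, 3.14, 3.14].

### API

Orientations are given as a 3x3 rotation matrix whose columns are the frame's x, y, z axes.
In Python, from station import robot, viewer gives the robot as it stands.
- The arm moves only by the tool carry_out, never from a script. Its argument "motion" is a list that holds one entry, the list of rows, each a list of 7 numbers: the shift along the world's x, y, z in units of 50 cm (1.0 is 50 cm), then the turn, a rotation vector about the world's x, y, z in units of 30 degrees (1.0 is 30 degrees), then the opening, from 0 (shut) to 1 (fully open). A call has 1 to 10 rows; each row shifts and turns the pose as measured when the row begins; what a row does not reach is not made up. A row lasts 1/8 s, in which the tool goes at most 62.5 mm and 10.7 degrees, less where a joint would pass 70% of its speed; a pose out of reach is approached as far as the arm can. A call with a number of a shift or a turn outside -1 to 1 is refused whole. A call with a gripper value outside its range is refused whole. The fingers move at their own pace and stop on an object; "squeeze" is the grip in N (left out, the last holds). Time passes only in rows, so rows that do not move let the fingers close. It gives the time, the measured TCP pose, the force and the opening at its end, in the units of the state.
- robot.observe(): the state, without advancing time (a new reading comes with each control period).
- viewer.read_camera(name): name is "scene" or "side" or "wrist"; returns a dict with "color" (480x640x3 uint8, red, green, blue), "fx", "fy", "cx", "cy" (pixels), "rvec" (rotation vector, rad) and "tvec" (3), from world to camera coordinates, as OpenCV has them; the wrist camera has in their place "hand_eye" (4x4, takes a point from camera to tool coordinates, whose origin is the TCP and whose axes are the tool frame's). Camera axes: x right, y down, z forward; pixel columns grow to the right and rows downward; lengths in m; the calibration is good to about 2 mm. A picture is of the moment at which its call begins: read the wrist's pose just before it. There is no depth.
- robot.sign_off(): hands the job in, once; it reports no verdict.
The state is a dict: "clock": time; "joint_pos": joint angles; "dq": joint speeds; "tau": joint torques, N m; "position": TCP position; "ee_rot": TCP orientation; "force": force on the tool from outside, world axes, zero at the start; "torque": the same for the moment, N m; "width": finger opening in m.
Only numpy, scipy, OpenCV 4.12 (cv2) and the standard library are available. Lean on these libraries where they do the work, as an engineer would, in place of code of your own. Each camera call takes 0.05 s, during which the arm holds its last target.

## Working session

There is one attempt and no reset: what is moved stays moved. The work goes in short steps, Python scripts to look and compute and a tool call to move; the robot and the scene stay as the last step left them, time stands still between calls to the robot, and variables do not carry over. Pictures are saved under pics/ and viewed, and the job is handed in when it is done.

Besides the shell and the picture viewer there is one more tool, called after "Emit:" as name([rows], argument=value, ...), one row to a line, values as JSON. carry_out: Moves the arm, as the interface text tells. Shifts and turns lie within -1 to 1; 1 stands for 50 cm of shift or 30 degrees of turn. Its arguments: {"type":"object","properties":{"motion":{"type":"array"},"squeeze":{"type":"number"}},"required":["motion"]}

```bash
mkdir -p pics; ls
python3 - <<'E'
from station import robot, viewer
import cv2
s=robot.observe(); print(s, robot.grip_point_offset)
for n in ("scene","side","wrist"):
    c=viewer.read_camera(n); cv2.imwrite(f"pics/{n}0.png",c["color"][:,:,::-1]); print(n,{k:v for k,v in c.items() if k!="color"})
E
```

```text
pics
{'clock': 0.0, 'joint_pos': array([ 1.24218269,  0.62928926,  0.03839971,  1.51832917, -0.02699851,
        0.99628911, -0.02001534]), 'dq': array([-1.01935712e-03, -7.53483907e-04,  1.65142887e-03,  3.65944610e-04,
        6.68562434e-04, -1.63983582e-03, -2.13396347e-05]), 'tau': array([-5.99206214e-04, -5.49722922e+01,  1.14360753e+00, -1.86629587e+01,
       -5.21241850e-02,  2.37567496e-02,  1.65851602e-04]), 'position': array([ 0.16875538, -0.62704709,  0.20460261]), 'ee_rot': array([[-9.65657490e-01, -4.63748376e-04,  2.59818007e-01],
       [-2.59818421e-01,  1.73767193e-03, -9.65655927e-01],
       [-3.65708906e-06, -9.99998383e-01, -1.79848628e-03]]), 'force': array([-0.77395605,  0.36142426,  0.21548867]), 'torque': array([ 0.03956258,  0.01078077, -0.01310299]), 'width': 0.09385476369958173} 0.0188
scene {'fx': 590.2425364520928, 'fy': 590.2425364520928, 'cx': 321.331678000539, 'cy': 230.85378945386998, 'rvec': array([ 2.40731556,  1.05226114, -0.28965504]), 'tvec': array([-0.38805987, -0.2982408 ,  1.81017538])}
side {'fx': 437.65939252822864, 'fy': 437.65939252822864, 'cx': 319.1662878014642, 'cy': 241.10159367906348, 'rvec': array([ 0.92330244, -2.3008657 ,  1.27601627]), 'tvec': array([0.40754436, 0.27509533, 0.97040872])}
wrist {'fx': 395.61530364539084, 'fy': 395.61530364539084, 'cx': 317.90472756138956, 'cy': 242.3080008672873, 'hand_eye': array([[ 4.83111799e-04,  9.62801122e-01,  2.70210595e-01,
        -7.95130528e-02],
       [ 1.96756785e-04, -2.70210713e-01,  9.62801190e-01,
        -1.80009960e-01],
       [ 9.99999864e-01, -4.11974847e-04, -3.19979637e-04,
        -6.15749180e-04],
       [ 0.00000000e+00,  0.00000000e+00,  0.00000000e+00,
         1.00000000e+00]])}
```

View pics/scene0.png

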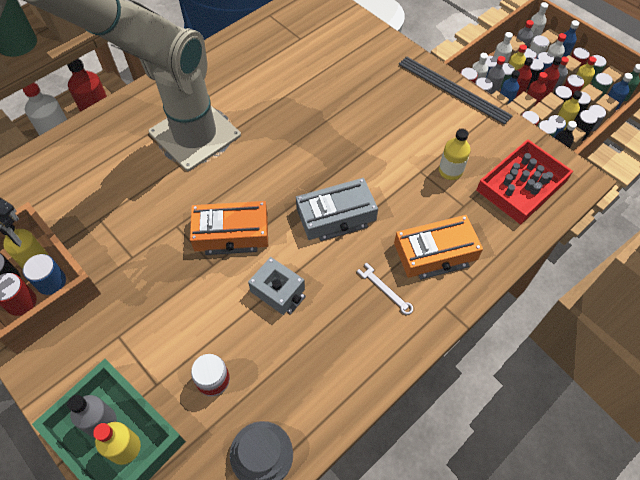

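View pics/side0.png

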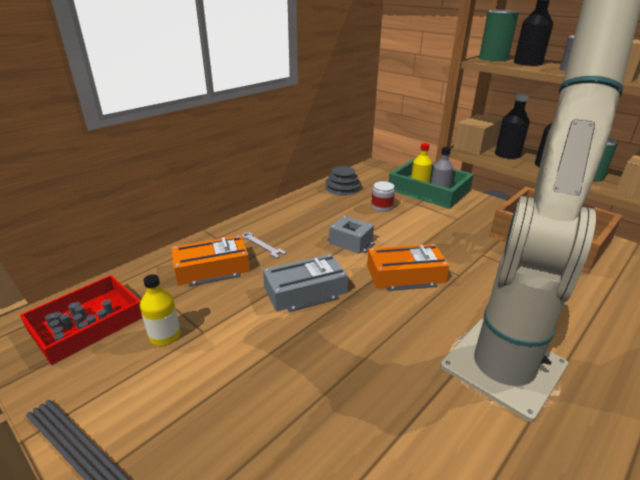

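View pics/wrist0.png

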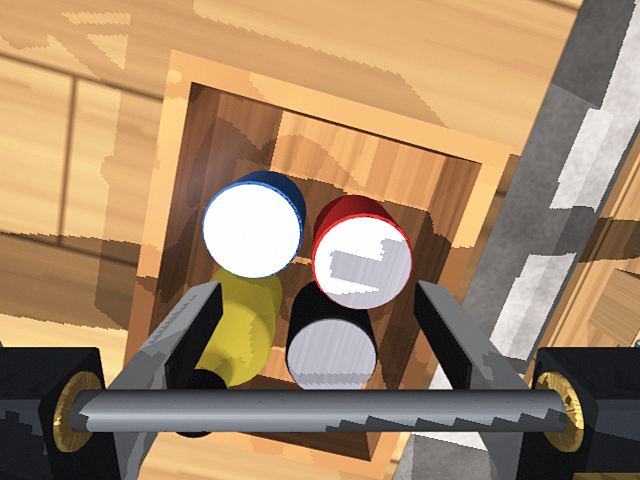

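Candidates in the scene view for the starter are the orange boxes at (229,228) and (438,246), the small grey horn box at (277,287) and the long grey box at (337,208). The long grey box fits the description. Next is a close crop to check it.

Run:
```python
import cv2
a=cv2.imread("pics/scene0.png")[165:250,285:390]; cv2.imwrite("pics/c1.png",cv2.resize(a,None,fx=7,fy=7,interpolation=cv2.INTER_CUBIC))
a=cv2.imread("pics/side0.png")[245:315,255:355]; cv2.imwrite("pics/c2.png",cv2.resize(a,None,fx=8,fy=8,interpolation=cv2.INTER_CUBIC))
```

```text
(no output)
```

View pics/c1.png

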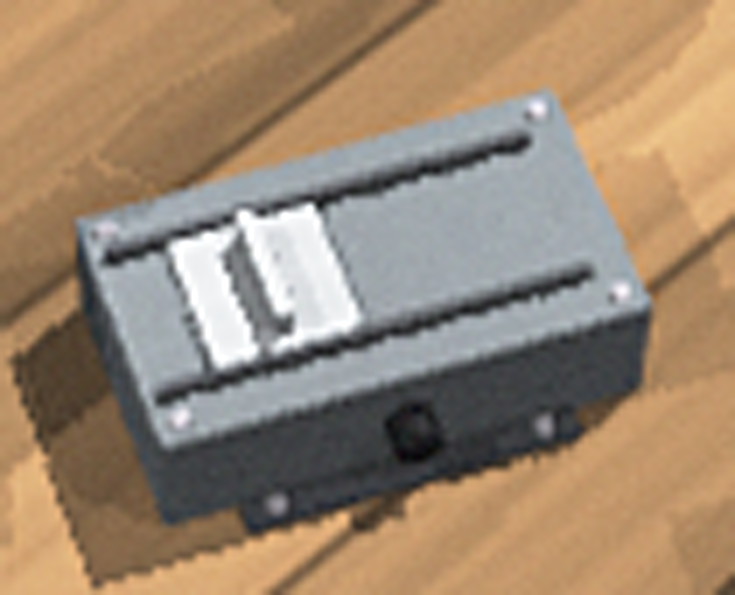

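View pics/c2.png

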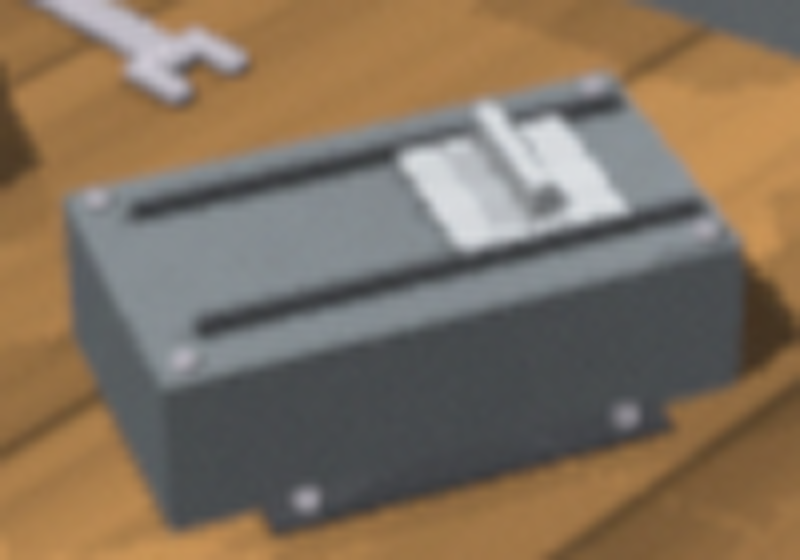

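The crop shows a grey block with two guide strips and a bare aluminium shutter whose rib is near crop pixel (265,275). The four top corners are at crop pixels (78,220), (545,92), (650,298) and (165,445). Both views agree that this is the starter.

```bash
cat > h.py <<'E'
import numpy as np, cv2
def ray(c,px,R=None,t=None):
    K=np.array([[c["fx"],0,c["cx"]],[0,c["fy"],c["cy"]],[0,0,1]])
    d=np.linalg.inv(K)@np.array([px[0],px[1],1.])
    if "rvec" in c:
        Rm=cv2.Rodrigues(c["rvec"])[0]; return -Rm.T@c["tvec"], Rm.T@d
    H=c["hand_eye"]; o=R@H[:3,3]+t; return t+R@H[:3,3], R@H[:3,:3]@d
def hit(c,px,z,R=None,t=None):
    o,d=ray(c,px,R,t); return o+d*(z-o[2])/d[2]
E
python3 - <<'E'
from station import viewer
from h import *
import numpy as np
c=viewer.read_camera("scene"); s=viewer.read_camera("side")
f=lambda p,k,o:((np.array(p)+.5)/k-.5)+o
for cam,P,k,o in ((c,[(78,220),(545,92),(650,298),(165,445)],7,(285,165)),(s,[(740,248),(165,382),(70,200),(605,80)],8,(255,245))):
    W=np.array([hit(cam,f(p,k,np.array(o)),.06)[:2] for p in P]); print(W.round(4),W.mean(0))
    e=(W[1]-W[0]+W[2]-W[3])/2; print("y axis",e,np.linalg.norm(e),np.degrees(np.arctan2(e[1],e[0]))); e=(W[3]-W[0]+W[2]-W[1])/2;print("x",e,np.linalg.norm(e),np.degrees(np.arctan2(e[1],e[0])))
E
```

```text
[[0.4158 0.0477]
 [0.496  0.226 ]
 [0.5935 0.1862]
 [0.5155 0.0034]] [0.50519581 0.11582093]
y axis [0.07908463 0.18051378] 0.1970776623313039 66.34136346018549
x [ 0.09859636 -0.04201989] 0.1071770241071519 -23.082779767517497
[[0.4133 0.0509]
 [0.4964 0.228 ]
 [0.591  0.186 ]
 [0.5113 0.0088]] [0.5030091  0.11839931]
y axis [0.08140335 0.17714385] 0.19495243161282044 65.31968313065462
x [ 0.09629978 -0.04208427] 0.10509392541703157 -23.60596021808336
```

Emit:
carry_out([
  [[0.05,0.07,0.01,0,0,0.17,0],[0.05,0.07,0.01,0,0,0.17,0],[0.05,0.07,0.01,0,0,0.17,0],[0.05,0.07,0.01,0,0,0.17,0],[0.05,0.07,0.01,0,0,0.17,0],[0.05,0.07,0.01,0,0,0.17,0],[0.05,0.07,0.01,0,0,0.17,0],[0.05,0.07,0.01,0,0,0.17,0],[0.05,0.07,0.01,0,0,0.17,0],[0.05,0.07,0.01,0,0,0.17,0]],
])

```text
clock: 1.5
position: [0.4216, -0.2687, 0.2558]
ee_rot: [[-0.386, -0.0, 0.922], [-0.922, -0.003, -0.386], [0.003, -1.0, 0.001]]
force: [0.4, -0.2, 0.8]
width: 0.0008
```

Emit:
carry_out([
  [[0.02,0.1,-0.01,0,0,0,0],[0.02,0.1,-0.01,0,0,0,0],[0.02,0.1,-0.01,0,0,0,0],[0.02,0.1,-0.01,0,0,0,0],[0.02,0.1,-0.01,0,0,0,0],[0.02,0.1,-0.01,0,0,0,0],[0.01,0.1,-0.01,0,0,0,0],[0,0,0,0,0,0,0]],
])

```text
clock: 2.5
position: [0.4903, 0.0957, 0.2213]
ee_rot: [[-0.381, 0.006, 0.924], [-0.924, -0.003, -0.381], [-0.0, -1.0, 0.007]]
force: [0.2, -0.7, 0.6]
width: 0.0003
```

Run:
```python
from station import robot, viewer
import cv2,pickle
s=robot.observe(); c=viewer.read_camera("wrist"); pickle.dump((s,c),open("w1.pkl","wb")); print(s["position"],s["joint_pos"],s["force"])
cv2.imwrite("pics/w1.png",c["color"][:,:,::-1])
```

```text
[0.49033723 0.09574112 0.22125342] [-1.06998075e-03  4.07725830e-01 -3.48671152e-01  1.90746208e+00
  1.86945249e-01  8.52008487e-01 -8.37633610e-01] [ 0.16401819 -0.69055054  0.55335796]
```

View pics/w1.png

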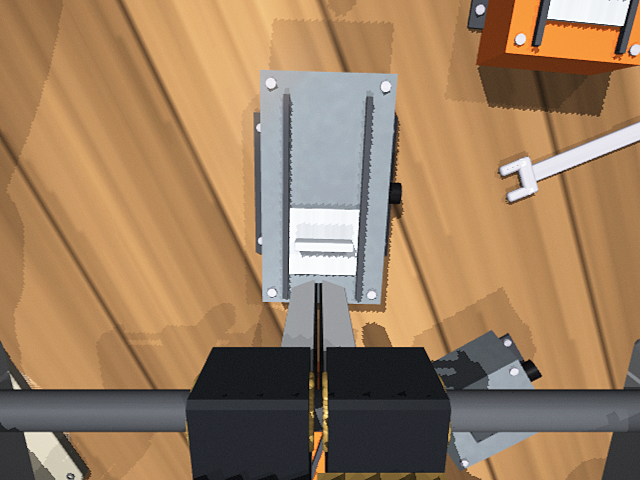

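Run:
```python
import cv2
a=cv2.imread("pics/w1.png")[60:310,245:405]; cv2.imwrite("pics/c3.png",cv2.resize(a,None,fx=2.4,fy=2.4,interpolation=cv2.INTER_CUBIC))
a=cv2.imread("pics/w1.png")[195:310,255:395]; cv2.imwrite("pics/c4.png",cv2.resize(a,None,fx=5,fy=5,interpolation=cv2.INTER_CUBIC))
```

```text
(no output)
```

View pics/c3.png

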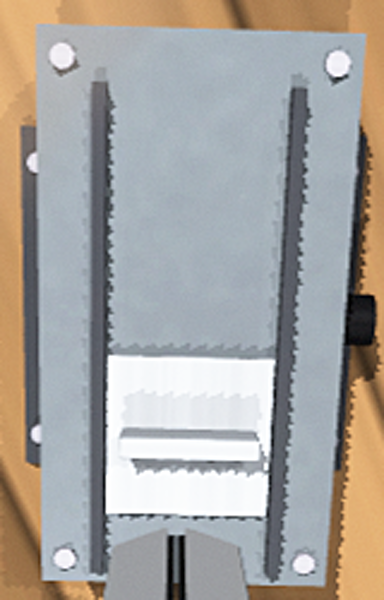

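View pics/c4.png

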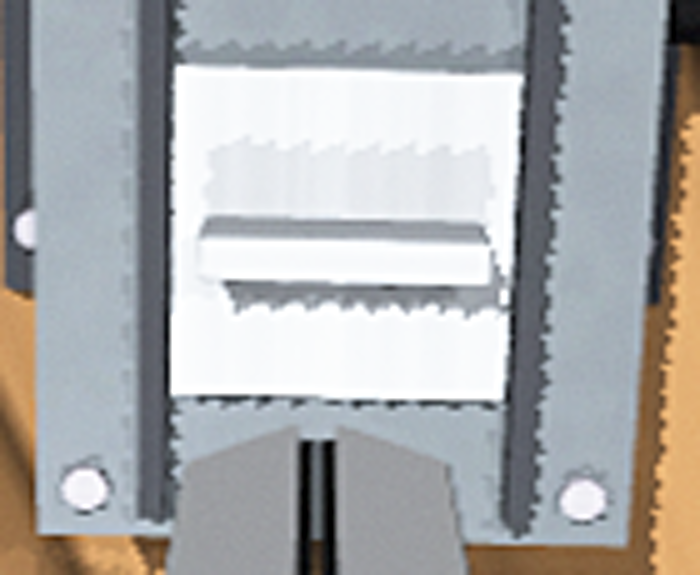

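The crop shows the rib's top face centred near c4 pixel (346,260), and the shutter nearly shut. The fingertips are in front of the near end.

Run:
```python
from h import *
import pickle
s,c=pickle.load(open("w1.pkl","rb")); R=s["ee_rot"];t=s["position"]
f=lambda p,k,o:((np.array(p)+.5)/k-.5)+np.array(o)
P=[f((35,533),5,(255,195)),f((38,26),2.4,(245,60)),f((365,33),2.4,(245,60)),f((635,545),5,(255,195))]
W=np.array([hit(c,p,.06,R,t)[:2] for p in P]);print(W.round(4),W.mean(0))
e=(W[1]-W[0]+W[2]-W[3])/2; print(np.linalg.norm(e),np.degrees(np.arctan2(e[1],e[0]))-90); e=(W[3]-W[0]+W[2]-W[1])/2;print(np.linalg.norm(e),np.degrees(np.arctan2(e[1],e[0])))
yaw=np.radians(-24); o=W.mean(0)
Ry=np.array([[np.cos(yaw),-np.sin(yaw)],[np.sin(yaw),np.cos(yaw)]])
for p,z in (((346,260),.0805),((348,68),.0645),((338,400),.0645),((10,1),.06)):
    w=hit(c,f(p,5,(255,195)),z,R,t)[:2]; print(p,w, Ry.T@(w-o))
# scene+side rib centres
print(Ry@[0,-.045]+o)
```

```text
[[0.415  0.0478]
 [0.4975 0.2296]
 [0.5974 0.1861]
 [0.5178 0.0024]] [0.506916 0.116466]
0.19986512317550903 -23.920302967557845
0.11066416489438521 -23.69308272740423
(346, 260) [0.49063859 0.08042351] [-0.00021036 -0.03954707]
(348, 68) [0.50255056 0.10780965] [-0.00046717 -0.00968355]
(338, 400) [0.47786106 0.05209812] [-0.00036224 -0.07062069]
(10, 1) [0.45268525 0.14029008] [-0.05923239 -0.00029325]
[0.48861285 0.07535645]
```

Emit:
carry_out([
  [[-0.02,-0.08,0,0.006,0.011,-0.047,0],[0,0,-0.09,0,0,0,0],[0,0,-0.09,0,0,0,0],[0,0,-0.07,0,0,0,0],[0,0,0,0,0,0,0]],
])

```text
clock: 3.18
position: [0.4812, 0.0411, 0.0948]
ee_rot: [[-0.42, 0.004, 0.908], [-0.908, -0.007, -0.42], [0.005, -1.0, 0.007]]
force: [-0.7, -0.0, 0.6]
width: 0.0005
```

Emit:
carry_out([
  [[-0.01,0.012,-0.03,-0.006,0.008,0.03,0],[0,0,-0.018,0,0,0,0],[0,0,0,0,0,0,0]],
])

```text
clock: 3.55
position: [0.478, 0.0463, 0.0721]
ee_rot: [[-0.407, 0.004, 0.914], [-0.914, -0.011, -0.407], [0.008, -1.0, 0.008]]
force: [0.6, 0.8, 1.0]
width: 0.0002
```

```bash
cat >> h.py <<'E'
O=np.array([.507,.1165]); yaw=np.radians(-23.85)
U=np.array([-np.sin(yaw),np.cos(yaw)]); V=np.array([np.cos(yaw),np.sin(yaw)])
def own():
    from station import robot
    s=robot.observe(); d=s["position"][:2]-O; R=s["ee_rot"]
    F=s["force"]
    print("t",s["clock"],"own x,y mm",(1e3*np.array([d@V,d@U])).round(1),"z",(1e3*s["position"][2]).round(1),"yaw",np.degrees(np.arctan2(R[1,2],R[0,2])).round(2),"ytool",R[:,1].round(4),"Fown",np.round([F[:2]@V,F[:2]@U,F[2]],2))
E
python3 - <<'E'
from h import *; own()
from station import viewer
c=viewer.read_camera("wrist"); cv2.imwrite("pics/w2.png",c["color"][:,:,::-1])
E
```

```text
t 3.55 own x,y mm [  1.8 -75.9] z 72.1 yaw -23.99 ytool [ 0.0044 -0.0106 -0.9999] Fown [0.23 0.95 1.02]
```

View pics/w2.png

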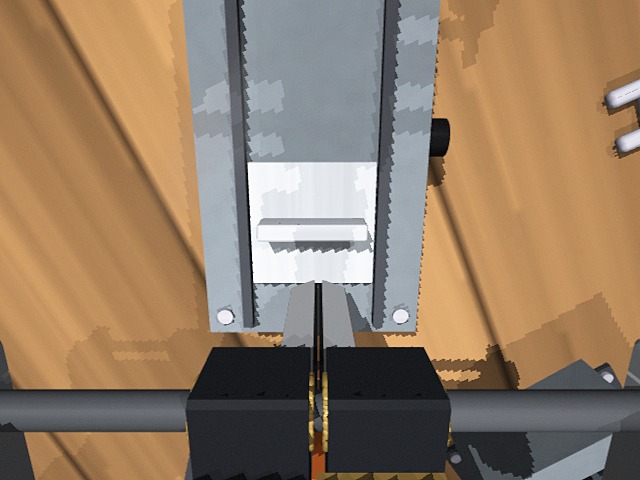

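Emit:
carry_out([
  [[0.006,0.02,-0.003,0.02,0.008,0,0],[0.008,0.018,0,0,0,0,0],[0.008,0.018,0,0,0,0,0],[0.008,0.018,0,0,0,0,0],[0.008,0.018,0,0,0,0,0],[0.008,0.018,0,0,0,0,0]],
])

```text
clock: 4.35
position: [0.5029, 0.1037, 0.0718]
ee_rot: [[-0.408, 0.001, 0.913], [-0.913, -0.001, -0.408], [0.001, -1.0, 0.001]]
force: [-0.4, -3.1, -0.6]
width: 0.0003
```

```bash
python3 -c "
from h import *; own()"
```

```text
t 4.35 own x,y mm [  1.4 -13.4] z 71.8 yaw -24.05 ytool [ 9.0e-04 -1.2e-03 -1.0e+00] Fown [ 0.9  -2.95 -0.63]
```

Emit:
carry_out([
  [[0.008,0.018,0,0,0,0,0],[0.008,0.018,0,0,0,0,0],[0.005,0.011,0,0,0,0,0],[0.002,0.005,0,0,0,0,0]],
])

```text
clock: 4.85
position: [0.5127, 0.1259, 0.0717]
ee_rot: [[-0.409, -0.006, 0.912], [-0.912, -0.011, -0.409], [0.012, -1.0, -0.001]]
force: [-1.3, -6.2, 5.9]
width: 0.0006
```

```bash
python3 -c "
from h import *; own()"
```

```text
t 4.85 own x,y mm [ 1.4 10.9] z 71.7 yaw -24.15 ytool [-0.0055 -0.0107 -0.9999] Fown [ 1.3  -6.17  5.9 ]
```

Emit:
carry_out([
  [[0.003,0.007,0,0,0,0,0],[0.003,0.007,0,0,0,0,0]],
])

```text
clock: 5.1
position: [0.5126, 0.1258, 0.0718]
ee_rot: [[-0.412, -0.013, 0.911], [-0.911, -0.022, -0.413], [0.025, -1.0, -0.003]]
force: [-2.5, -8.3, 6.2]
width: 0.0003
```

```bash
python3 -c "
from h import *; own()"
```

```text
t 5.1 own x,y mm [ 1.3 10.8] z 71.8 yaw -24.37 ytool [-0.0133 -0.0218 -0.9997] Fown [ 1.08 -8.55  6.22]
```

Motion stopped at own y of 10.8 mm with the force rising, so the shutter is at its stop. Now I back off, level the tool, move over the well and look.

Emit:
carry_out([
  [[-0.01,-0.02,0,0.02,-0.01,0.01,0],[-0.012,-0.03,0.02,0.02,-0.015,0,0],[-0.012,-0.03,0.02,0,0,0,0],[-0.01,-0.022,0,0,0,0,0],[0,0,0,0,0,0,0]],
])

```text
clock: 5.72
position: [0.4907, 0.0754, 0.0928]
ee_rot: [[-0.407, 0.004, 0.914], [-0.914, 0.004, -0.407], [-0.006, -1.0, 0.002]]
force: [-0.3, 0.4, 0.4]
width: 0.0005
```

Run:
```python
from h import *; own()
from station import viewer,robot
import pickle
s=robot.observe()
c=viewer.read_camera("wrist"); cv2.imwrite("pics/w3.png",c["color"][:,:,::-1]); pickle.dump((s,c),open("w3.pkl","wb"))
c=viewer.read_camera("scene"); cv2.imwrite("pics/s3.png",cv2.resize(c["color"][150:270,270:420,::-1],None,fx=5,fy=5))
```

```text
t 5.725 own x,y mm [  1.8 -44.2] z 92.8 yaw -23.99 ytool [ 0.004   0.0044 -1.    ] Fown [-0.49  0.25  0.44]
```

View pics/w3.png

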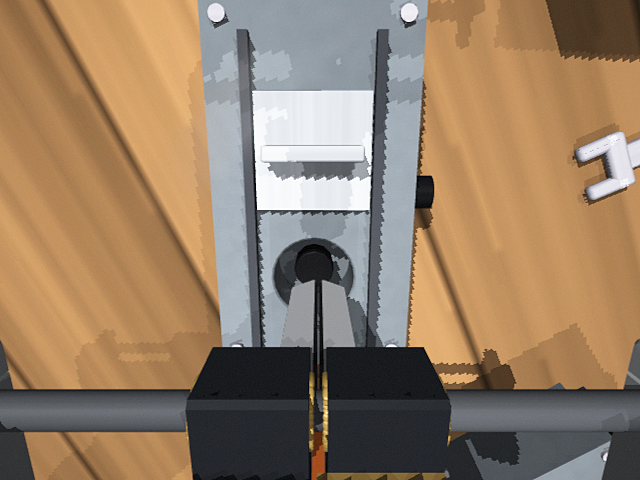

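View pics/s3.png

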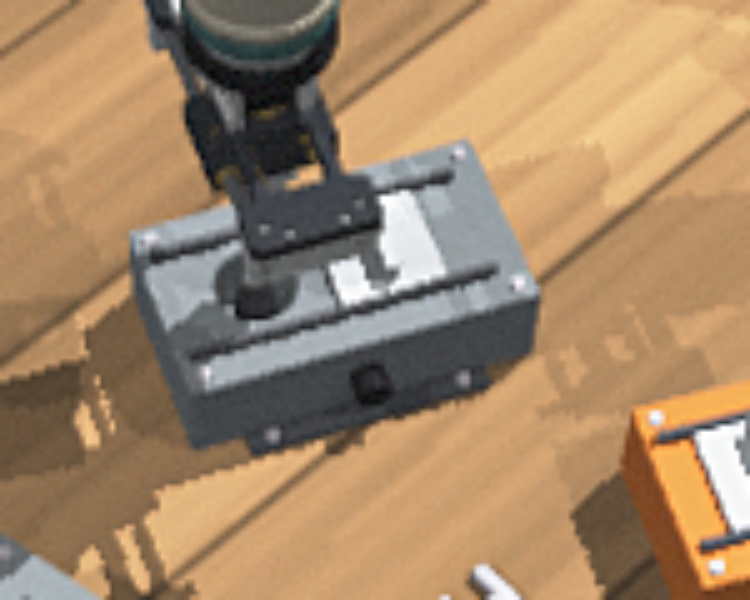

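Run:
```python
from h import *
import pickle
s,c=pickle.load(open("w3.pkl","rb"));R=s["ee_rot"];t=s["position"]
for p,z in (((273,276),.06),((354,276),.06),((313,238),.06),((314,244),.046),((314,91),.0645),((314,211),.0645),((313,153),.0805)):
    d=hit(c,p,z,R,t)[:2]-O; print(p,(1e3*np.array([d@V,d@U])).round(1))
```

```text
(273, 276) [-23.6 -43.9]
(354, 276) [ 22.7 -44.1]
(313, 238) [ -0.6 -21.5]
(314, 244) [ -0.2 -28.9]
(314, 91) [ 0.4 54.9]
(314, 211) [ 0.1 -5.4]
(313, 153) [-0.1 25.6]
```

The shutter edges measure −5 and +55 mm, so it is fully open. The well centre is at own (−0.5, −44), so I descend there.

Emit:
carry_out([
  [[-0.004,0.001,-0.01,-0.008,0.008,0,0],[0,0,-0.03,0,0,0,0],[0,0,-0.02,0,0,0,0],[0,0,-0.014,0,0,0,0],[0,0,0,0,0,0,0]],
])

```text
clock: 6.45
position: [0.4888, 0.0792, 0.0517]
ee_rot: [[-0.402, -0.002, 0.915], [-0.915, 0.001, -0.402], [-0.001, -1.0, -0.002]]
force: [0.3, 0.1, 0.3]
width: 0.0004
```

```bash
python3 -c "
from h import *; own()"
```

```text
t 6.45 own x,y mm [ -1.6 -41.5] z 51.7 yaw -23.73 ytool [-0.0018  0.0014 -1.    ] Fown [0.2  0.25 0.25]
```

Emit:
carry_out([
  [[0,-0.006,-0.004,0,0,0,0],[0,0,-0.006,0,0,0,0],[0,0,-0.006,0,0,0,0],[0,0,-0.006,0,0,0,0]],
])

```text
clock: 6.95
position: [0.4893, 0.0761, 0.041]
ee_rot: [[-0.403, -0.0, 0.915], [-0.915, 0.002, -0.403], [-0.001, -1.0, -0.001]]
force: [-0.0, 0.6, 3.4]
width: 0.0004
```

```bash
python3 -c "
from h import *; own()"
```

```text
t 6.95 own x,y mm [  0.1 -44.1] z 41.0 yaw -23.75 ytool [-4.0e-04  1.7e-03 -1.0e+00] Fown [-0.29  0.54  3.4 ]
```

Emit:
carry_out([
  [[0,0,-0.008,0,0,0,0],[0,0,-0.008,0,0,0,0],[0,0,-0.008,0,0,0,0]],
])

```text
clock: 7.32
position: [0.4895, 0.0761, 0.0385]
ee_rot: [[-0.402, 0.004, 0.915], [-0.915, -0.002, -0.402], [0.0, -1.0, 0.004]]
force: [-10.5, -1.8, 53.2]
width: 0.0004
```

```bash
python3 -c "
from h import *; own()"
```

```text
t 7.325 own x,y mm [  0.3 -44. ] z 38.5 yaw -23.73 ytool [ 0.004  -0.0021 -1.    ] Fown [-8.86 -5.86 53.18]
```

Emit:
carry_out([
  [[0,0,-0.003,0,0,0,0],[0,0,-0.003,0,0,0,0],[0,0,-0.003,0,0,0,0],[0,0,-0.003,0,0,0,0]],
])

```text
clock: 7.82
position: [0.4893, 0.0761, 0.039]
ee_rot: [[-0.402, 0.008, 0.916], [-0.916, -0.004, -0.401], [0.001, -1.0, 0.009]]
force: [-5.0, -0.2, 20.9]
width: 0.0006
```

```bash
python3 -c "
from h import *; own()"
```

```text
t 7.825 own x,y mm [  0.2 -44.1] z 39.0 yaw -23.67 ytool [ 0.0082 -0.0044 -1.    ] Fown [-4.49 -2.21 20.86]
```

Emit:
carry_out([
  [[0,0,0.03,0.008,0.016,0,0],[0,0,0.04,0,0,0,0],[0,0,0.05,0,0,0,0],[0,0,0.02,0,0,0,0],[0,0,0,0,0,0,0]],
])

```text
clock: 8.45
position: [0.4901, 0.076, 0.1102]
ee_rot: [[-0.401, 0.001, 0.916], [-0.916, -0.0, -0.401], [-0.0, -1.0, 0.001]]
force: [0.9, 0.2, -0.6]
width: 0.0001
```

Run:
```python
from h import *; own()
from station import viewer
c=viewer.read_camera("wrist"); cv2.imwrite("pics/w4.png",c["color"][:,:,::-1])
```

```text
t 8.45 own x,y mm [  0.9 -43.9] z 110.2 yaw -23.66 ytool [ 0.0013 -0.     -1.    ] Fown [ 0.76  0.6  -0.63]
```

View pics/w4.png

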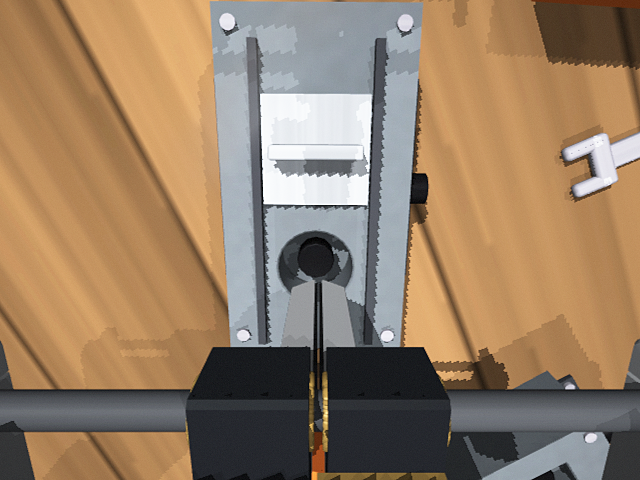

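The shutter is still open and the key is back up. I'll go over the rib to its far side.

Emit:
carry_out([
  [[0.02,0.046,0,0,0,0,0],[0.02,0.046,0,0,0,0,0],[0.02,0.046,0,0,0,0,0],[0.02,0.046,0,0,0,0,0],[0,0,0,0,0,0,0]],
])

```text
clock: 9.12
position: [0.5273, 0.1685, 0.104]
ee_rot: [[-0.402, -0.008, 0.915], [-0.915, -0.004, -0.403], [0.007, -1.0, -0.006]]
force: [-0.5, -0.8, 0.4]
width: 0.0006
```

```bash
python3 -c "
from h import *; own()"
```

```text
t 9.125 own x,y mm [-2.5 55.8] z 104.0 yaw -23.74 ytool [-0.0085 -0.0038 -1.    ] Fown [-0.13 -0.88  0.45]
```

Emit:
carry_out([
  [[0.006,0,-0.02,0.008,-0.016,0,0],[0,0,-0.025,0,0,0,0],[0,0,-0.012,0,0,0,0],[0,0,0,0,0,0,0]],
])

```text
clock: 9.62
position: [0.5279, 0.1636, 0.0714]
ee_rot: [[-0.406, -0.005, 0.914], [-0.914, -0.004, -0.406], [0.005, -1.0, -0.003]]
force: [-0.7, -0.1, 0.4]
width: 0.0006
```

```bash
python3 -c "
from h import *; own()"
```

```text
t 9.625 own x,y mm [ 0.1 51.5] z 71.4 yaw -23.93 ytool [-0.0047 -0.0037 -1.    ] Fown [-0.57 -0.41  0.42]
```

Emit:
carry_out([
  [[-0.008,-0.018,0,0,0,0,0],[-0.008,-0.018,0,0,0,0,0],[-0.008,-0.018,0,0,0,0,0],[-0.008,-0.018,0,0,0,0,0],[-0.008,-0.018,0,0,0,0,0],[-0.008,-0.018,0,0,0,0,0]],
])

```text
clock: 10.38
position: [0.5036, 0.108, 0.0725]
ee_rot: [[-0.405, -0.001, 0.914], [-0.914, -0.0, -0.405], [0.001, -1.0, -0.001]]
force: [0.7, 2.3, -2.0]
width: 0.0006
```

```bash
python3 -c "
from h import *; own()"
```

```text
t 10.375 own x,y mm [ 0.3 -9.2] z 72.5 yaw -23.9 ytool [-1.e-03 -2.e-04 -1.e+00] Fown [-0.3   2.39 -1.97]
```

Emit:
carry_out([
  [[-0.008,-0.018,0,0,0,0,0],[-0.006,-0.013,0,0,0,0,0],[-0.005,-0.01,0,0,0,0,0],[-0.004,-0.009,0,0,0,0,0]],
])

```text
clock: 10.88
position: [0.4942, 0.0866, 0.0728]
ee_rot: [[-0.404, 0.006, 0.915], [-0.915, 0.008, -0.404], [-0.01, -1.0, 0.002]]
force: [3.4, 14.3, -10.4]
width: 0.0003
```

```bash
python3 -c "
from h import *; own()"
```

```text
t 10.875 own x,y mm [  0.4 -32.5] z 72.8 yaw -23.81 ytool [ 0.006   0.0084 -0.9999] Fown [ -2.64  14.42 -10.43]
```

The fingers met the stop with 14 N. Back off, lift and verify.

Emit:
carry_out([
  [[0.01,0.022,0,-0.016,0.012,0,0],[0.004,0.01,0.02,0,0,0,0],[0,0,0.08,0,0,0,0],[0,0,0.1,0,0,0,0],[0,0,0.06,0,0,0,0],[0,0,0,0,0,0,0]],
])

```text
clock: 11.62
position: [0.4991, 0.0998, 0.2086]
ee_rot: [[-0.404, -0.005, 0.915], [-0.915, -0.007, -0.404], [0.008, -1.0, -0.002]]
force: [-0.4, 0.3, 0.4]
width: 0.0004
```

Run:
```python
from h import *; own()
from station import viewer,robot
import pickle
s=robot.observe()
c=viewer.read_camera("wrist"); cv2.imwrite("pics/w5.png",c["color"][:,:,::-1]); pickle.dump((s,c),open("w5.pkl","wb"))
c=viewer.read_camera("scene"); cv2.imwrite("pics/s5.png",c["color"][:,:,::-1])
```

```text
t 11.625 own x,y mm [ -0.5 -18.5] z 208.6 yaw -23.85 ytool [-0.0048 -0.0065 -1.    ] Fown [-0.49  0.1   0.4 ]
```

View pics/w5.png

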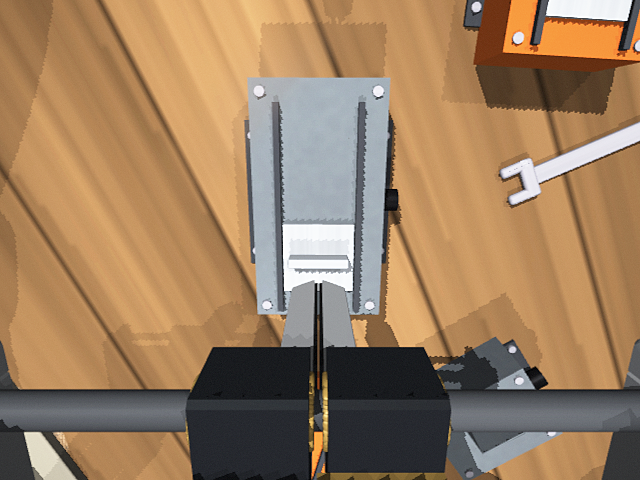

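View pics/s5.png

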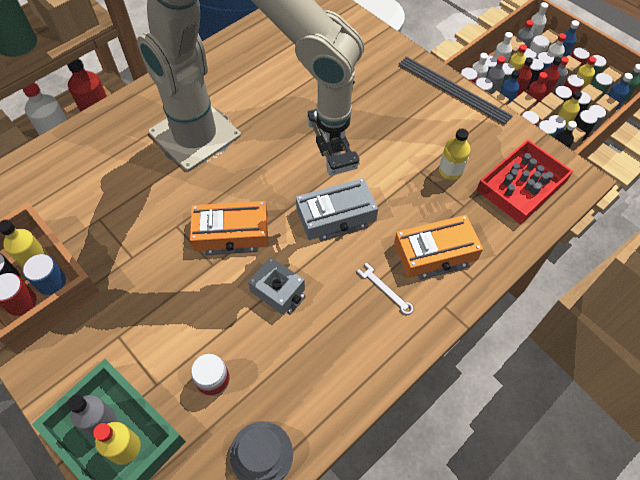

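Run:
```python
from h import *
import pickle
s,c=pickle.load(open("w5.pkl","rb"));R=s["ee_rot"];t=s["position"]
im=c["color"].astype(int); col=im[215:300,286:292].mean((1,2)); print([(i+215,int(v)) for i,v in enumerate(col)][::1])
im2=cv2.imread("pics/w5.png")[205:315,255:390]; cv2.imwrite("pics/c5.png",cv2.resize(im2,None,fx=5,fy=5,interpolation=cv2.INTER_CUBIC))
```

```text
[(215, 179), (216, 179), (217, 179), (218, 179), (219, 168), (220, 157), (221, 150), (222, 150), (223, 152), (224, 214), (225, 255), (226, 251), (227, 249), (228, 249), (229, 249), (230, 249), (231, 249), (232, 249), (233, 249), (234, 249), (235, 249), (236, 249), (237, 249), (238, 248), (239, 245), (240, 246), (241, 246), (242, 243), (243, 242), (244, 244), (245, 244), (246, 244), (247, 245), (248, 247), (249, 247), (250, 246), (251, 244), (252, 242), (253, 245), (254, 241), (255, 215), (256, 211), (257, 208), (258, 202), (259, 214), (260, 245), (261, 243), (262, 241), (263, 240), (264, 241), (265, 245), (266, 245), (267, 245), (268, 235), (269, 246), (270, 247), (271, 249), (272, 251), (273, 251), (274, 251), (275, 251), (276, 251), (277, 251), (278, 251), (279, 251), (280, 251), (281, 251), (282, 251), (283, 251), (284, 251), (285, 251), (286, 252), (287, 252), (288, 252), (289, 252), (290, 250), (291, 137), (292, 172), (293, 180), (294, 173), (295, 181), (296, 181), (297, 175), (298, 173), (299, 168)]
```

View pics/c5.png

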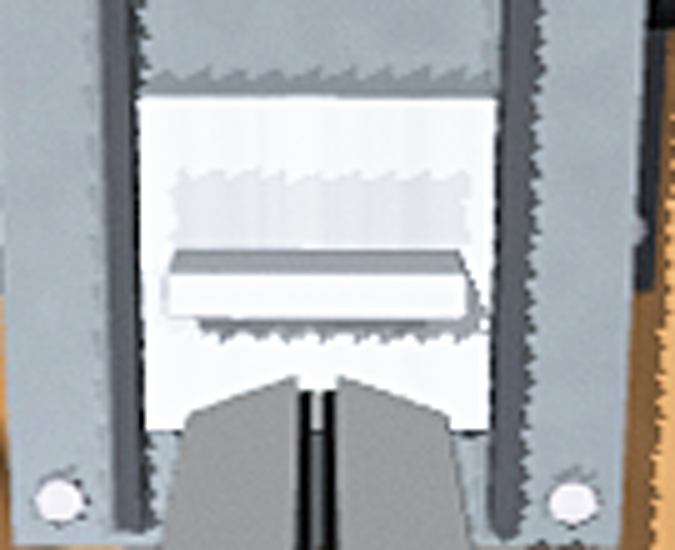

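Run:
```python
from h import *
import pickle
s,c=pickle.load(open("w5.pkl","rb"));R=s["ee_rot"];t=s["position"]
for p,z in (((289,223.8),.0645),((289,290.6),.0645),((318,263.5),.0805),((250,78),.06),((258,313.5),.06)):
    d=hit(c,p,z,R,t)[:2]-O; print(p,(1e3*np.array([d@V,d@U])).round(1))
```

```text
(289, 223.8) [-24.9 -14.7]
(289, 290.6) [-26.1 -75.2]
(318, 263.5) [ -0.5 -44.4]
(250, 78) [-52.9  99.7]
(258, 313.5) [-55.2 -99.7]
```

```bash
python3 -c "
from station import robot
print(robot.sign_off())"
```

```text
the job is handed in; nothing more can be done
None
```

I opened the grey starter's shutter, pressed the reset key and held it in, then shut the shutter again. The job was handed in at about 11.7 s, with the gripper clear of everything.

- **Shutter opened:** pushed along own +y until it met its stop. The wrist view put the plate edges at −5 and +55 mm, which is about 70 mm open.
- **Reset key:** pressed down to a fingertip height of 39 mm, which is fully in, and held for about 0.6–0.7 s. The fingertip force briefly rose to about 53 N at the key's stop, more than was needed but well under the 120 N wrist limit. I then eased it to 21 N. The picture taken afterwards showed the key no longer held down.
- **Shutter shut:** pushed back to its stop with about 14 N. The final wrist view put the plate edges at −15 and −75 mm and the rib at −44.4 mm, where fully shut is −45 mm.
- **Other objects:** the tool was never over the horn box while low. By eye in the final scene picture, the bottle, tin and wrench are where they started.

One small disagreement: the fingertips stopped about 2 mm short of where I expected at the open end and 1.5 mm past it at the shut end. Both are close to calibration error, and the pictures confirmed both end positions.

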